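# Put four mixed-up things back in their own bench holders

### The job

The pine block, the sanding block, the tape measure and the hole saw have been put back in one another's wooden holders. Swap them round, using the free bench in front of them on the way, so that each lies or stands upright flat on the floor of the recess cut to its own size, nothing riding on a rim. Do not tip over the hole saw or the tape measure on the way, and leave the tin and the roll of masking tape where they are.

Things in the scene. Friction and masses are not known exactly. Their poses are not given: they have to be found in the camera images.
- pine_block: large pale pine block, 62 (x) x 130 (y) x 38 mm (z), about 0.16 kg; origin at the centre of its underside, z up. Starts crosswise on the rim of the tape measure's or the hole saw's holder, its underside 13 mm above the bench.
- sanding_block: cork sanding block wrapped in brown paper, 62 (x) x 102 (y) x 30 mm (z), about 0.11 kg; origin at the centre of its underside, z up. Starts crosswise on the rim of the tape measure's or the hole saw's holder, whichever the pine block is not on, its underside 13 mm above the bench.
- tape_measure: black and orange tape measure standing, 38 (x) x 85 (y) x 65 mm (z), about 0.24 kg; origin at the centre of its underside, z up; the solid case spans x -17 to +19 and y -29 to +42 mm. Grip it across the 38 mm. Its foot is slightly rounded: it rests leaning about 0.07 rad. Starts on the recess floor of the pine block's or the sanding block's holder.
- hole_saw: red hole saw standing on its teeth: a cup 54 mm across and 40 mm high with a 10 mm steel shank on top to 70 mm, about 0.25 kg; origin at the centre of its underside, z up. Grip it round the cup, in any direction. Starts on the recess floor of the pine block's or the sanding block's holder, whichever the tape measure is not in.
- block_holder: low fixed plywood holder for the pine block: a recess 76 mm (its x) by 144 mm (its y) in a frame of wooden battens 10 mm wide along x's two sides, 18 mm at the y ends (a screw head in each); 96x180 mm outside. Origin at the centre of its underside on the bench; recess floor at z = 5 mm, rim at 13 mm. Longest recess. The holders stand in a row.
- sander_holder: low fixed plywood holder for the sanding block: a recess 76 mm (its x) by 116 mm (its y) in a frame of wooden battens 10 mm wide along x's two sides, 18 mm at the y ends (a screw head in each); 96x152 mm outside. Origin at the centre of its underside on the bench; recess floor at z = 5 mm, rim at 13 mm.
- tape_holder: low fixed plywood holder for the tape measure: a recess 54 mm (its x) by 101 mm (its y) in a frame of wooden battens 10 mm wide along x's two sides, 18 mm at the y ends (a screw head in each); 74x137 mm outside. Origin at the centre of its underside on the bench; recess floor at z = 5 mm, rim at 13 mm. Either end may face the robot.
- saw_holder: low fixed plywood holder for the hole saw: a recess 68 mm (its x) by 68 mm (its y) in a frame of wooden battens 10 mm wide along x's two sides, 18 mm at the y ends (a screw head in each); 88x104 mm outside. Origin at the centre of its underside on the bench; recess floor at z = 5 mm, rim at 13 mm.
- nail_tin: bystander: plain open grey tin, 75 mm across, 82 mm high, standing behind the holders; origin at the centre of its underside. Not to be disturbed.
- masking_tape: bystander: pale roll of masking tape lying flat, 100 mm across, 24 mm high, behind the holders; origin at the centre of its underside. Not to be disturbed.
Not all that is in view belongs to the job. Leave any black look-alike of the pine_block alone.

How it is judged (in metres and radians):
At the end, for the whole second after the job is handed in: Each of the four things rests in its own holder: origin within 15 mm horizontally of the holder's centre, underside on the recess floor (2 to 8 mm above the holder's underside, where the floor is at 5 and the rim at 13), upright within 0.06 rad (tape measure 0.15), released and at rest (horizontal distance between pine_block and block_holder below 0.015 m and z of pine_block in the frame of block_holder between 0.002 and 0.008 m and angle between each of pine_block, sanding_block, hole_saw's own z axis and vertical below 0.06 rad and linear speed of each of pine_block, sanding_block, tape_measure, hole_saw below 0.02 m/s and angular speed of each of pine_block, sanding_block, tape_measure, hole_saw below 0.2 rad/s and contact force between the fingers and pine_block below 0.1 N and horizontal distance between sanding_block and sander_holder below 0.015 m and z of sanding_block in the frame of sander_holder between 0.002 and 0.008 m and contact force between the fingers and sanding_block below 0.1 N and horizontal distance between tape_measure and tape_holder below 0.015 m and z of tape_measure in the frame of tape_holder between 0.002 and 0.008 m and angle between tape_measure's own z axis and vertical below 0.15 rad and contact force between the fingers and tape_measure below 0.1 N and horizontal distance between hole_saw and saw_holder below 0.015 m and z of hole_saw in the frame of saw_holder between 0.002 and 0.008 m and contact force between the fingers and hole_saw below 0.1 N); the robot touches nothing.
It fails at once if the tin is pushed more than 30 mm or tipped (distance of nail_tin from where it was at the start of the episode above 0.03 m or angle between nail_tin's own z axis and vertical above 0.3 rad).
It fails at once if the roll of masking tape is pushed more than 30 mm or tipped (distance of masking_tape from where it was at the start of the episode above 0.03 m or angle between masking_tape's own z axis and vertical above 0.3 rad).
It fails at once if the hole saw is tipped over (angle between hole_saw's own z axis and vertical above 0.8 rad).
It fails at once if the tape measure is tipped over (angle between tape_measure's own z axis and vertical above 0.8 rad).
It also fails if it takes over 152 s, if anything falls off the work surface, if the arm or the gripper's body presses on something with over 40 N, if the wrist force passes 120 N, or if a joint passes its speed limit or range.

### The arm

A 6-joint arm with a two-finger parallel gripper is mounted at the origin on a cart in front of the work surface, level with it; the furniture and walls round the work are solid. World frame = base frame: x ahead of the robot, y to its left, z up, the work surface at z = 0. Lengths are in mm, angles in rad, forces in N, time in s.
With the tool pointing down it reaches from about 300 to 850 mm from the base axis. Payload 5.4 kg.
Tool frame: the origin (TCP) lies midway between the tips of the shut fingers; the grasp point (between the pads) lies 19 mm behind it (arm.grip_point_offset is the z of the grasp point in the tool frame, in mm); z points along the fingers, y is the line along which they close (so a half turn about z gives the same grasp; the last joint's range is limited). The gripper opens to 85 mm and grips with 20 to 120 N. Pads are 22 mm wide; open, the fingers measure 114 mm over their backs; the gripper's body (76 mm by 85 mm) begins 54 mm behind the grasp point. The pads swing forward as they close: fully open they stand 13 mm farther back than shut.
Start: joints at [1.039, 0.158, 1.597, -0, 1.386, -0.21], TCP at [181.868, 545.463, 231.299] pointing down, gripper open.
Joint ranges: [-2.91, 2.91], [-0.94, 2.29], [0.18, 2.7], [-1.29, 4.43], [0.17, 2.64], [-3, 3]. Speed limits (rad/s): [2.57, 2.57, 3.14, 3.14, 3.14, 3.14].

### API

Orientations are given as a rotation vector (axis times angle).
In Python, from station import arm, cams gives the robot as it stands.
- The arm moves only by the tool drive_tool, never from a script. Its argument "targets" is text: rows parted by semicolons, each of 4 numbers parted by spaces: the shift along the tool's x, y, z in cm, then the turn about the tool's z in degrees. A call has 1 to 20 rows; each row shifts and turns the commanded pose from where the row before left it, along the tool's axes as they then stand; what a row does not reach is not made up. A row lasts 1/10 s, in which the tool goes at most 50 mm and 8.59 degrees, less where a joint would pass 70% of its speed; a pose out of reach is approached as far as the arm can. A call with a gripper value outside its range is refused whole. "gripper" is the opening, from -1 (shut) to 1 (fully open), set as the call begins (left out, the last holds). The fingers move at their own pace and stop on an object; the grip force is fixed at half the most. Time passes only in rows, so rows that do not move let the fingers close. It gives the time, the measured TCP pose, the force, the opening and the grip force at its end, in the units of the state.
- arm.read_state(): the state, without advancing time (a new reading comes with each control period).
- cams.grab_frame(name): name is "scene" or "top"; returns (picture, depth): 420x560x3 uint8, red, green, blue; 420x560 float32, mm along the optical axis (not along the pixel's ray), 0 where there is no reading.
- cams.camera_params(name): a dict with "mtx" (3x3 intrinsics, pixels), "k1" (the pictures are not rectified: a ray, as slopes to the right and down, at radius r is drawn at 1 + k1 r^2 times it, then the intrinsics apply), "origin" and "rotation" of the camera in the world. Camera axes: x right, y down, z forward; pixel columns grow to the right and rows downward; lengths in mm; the calibration is good to about 2 mm. A picture is of the moment at which its call begins. camera_params takes no time and is no camera call.
- arm.job_done(): hands the job in; it is judged then, once.
Trained networks look in the newest picture that a camera, given by its name, has taken for a name from the list of things; names that differ only in an ending like _2 or _b are one class to them, and where a whole thing is asked for, a point or a joint stands for the part that bears it (a point fixed in the world has none). Each returns a list of dicts, best first, with "confidence" (0 to 1); they miss things now and then, are a little off and sometimes report something else, mostly with a low value. They report only what shows in the picture. A call takes as long as a camera call. They do not tell look-alikes from the thing itself.
- cams.outline_of(camera, name): "pixels" (420x560 bool, what is visible of it) and "bbox" ([left, top, width, height] in pixels, round what is visible of it).
The state is a dict: "time": time; "q": joint angles; "joint_vel": joint speeds; "tau": joint torques, N m; "tcp_pos": TCP position; "tool_rot": TCP orientation; "wrist_force": force on the tool from outside, world axes, zero at the start; "wrist_torque": the same for the moment, N m; "opening": opening from 0.0 (shut) to 1.0 (fully open); "gripper_force": force on a finger pad.
Only numpy, scipy, OpenCV 4.12 (cv2) and the standard library are available. Lean on these libraries where they do the work, as an engineer would, in place of code of your own. Each camera call takes 0.05 s, during which the arm holds its last target. There are 200 camera calls.

## Working session

There is one attempt and no reset: what is moved stays moved. The work goes in short steps, Python scripts to look and compute and a tool call to move; the robot and the scene stay as the last step left them, time stands still between calls to the robot, and variables do not carry over. Pictures are saved under pics/ and viewed, at most 14 in all, crops included, and the job is handed in when it is done.

Besides the shell and the picture viewer there is one more tool, called after "Request:" as name(argument=value, ...) on one line, values as JSON. drive_tool: Moves the arm, as the interface text tells. Its arguments: {"type":"object","properties":{"targets":{"type":"string"},"gripper":{"type":"number"}},"required":["targets"]}

```bash
ls; mkdir -p pics; python3 - <<'E'
from station import arm, cams
import cv2,numpy as np
s=arm.read_state(); print(s['time'],s['tcp_pos'],s['tool_rot'],s['opening'])
for n in ("scene","top"):
    p,d=cams.grab_frame(n); cv2.imwrite(f"pics/{n}0.png",p[:,:,::-1]); np.save(f"pics/{n}0.npy",d)
    print(n,cams.camera_params(n))
E
```

```text
pics
0.0 [181.5744688  544.93497161 230.31410621] [-5.03226230e-01 -3.10035090e+00  2.79177285e-03] 1.0014700274335222
scene {'mtx': array([[472.85698551,   0.        , 276.90000168],
       [  0.        , 472.85698551, 207.7199838 ],
       [  0.        ,   0.        ,   1.        ]]), 'k1': -0.16213595289036728, 'origin': array([ 162.73447366, -396.05356918,  685.5792619 ]), 'rotation': array([-2.22992474,  0.75265474, -0.32717361])}
top {'mtx': array([[411.32016183,   0.        , 278.65909888],
       [  0.        , 411.32016183, 208.11184018],
       [  0.        ,   0.        ,   1.        ]]), 'k1': -0.1022376016239595, 'origin': array([ 551.02961834,  143.75695663, 1035.11601222]), 'rotation': array([-2.21424604,  2.17459363, -0.05107303])}
```

View pics/scene0.png

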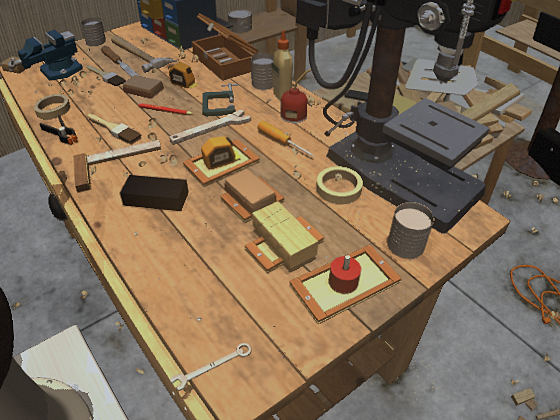

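View pics/top0.png

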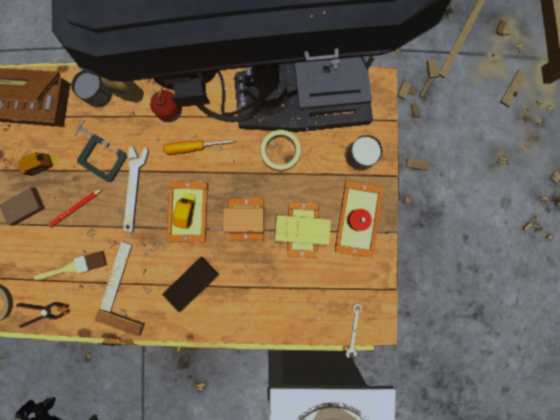

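The scene shows, in the top view, from left to right:
- sander-like holder with the tape measure at (187,212)
- sanding block on a small holder at (243,220)
- pine block on a holder at (303,230)
- long holder with the hole saw at (359,220)

Possible confusions:
- **Pine block:** the black block at top (190,283) is a look-alike to leave alone.
- **Sanding block:** the brown block at top (20,205).
- **Tape measure:** a second yellow tape at top (37,162).
- **Hole saw:** the red can at (163,103).

By the description, I choose the four on the holders.

```bash
cat > h.py <<'E'
from station import arm, cams
import cv2,numpy as np
from scipy.spatial.transform import Rotation as R
def slopes(P,uv):
    uv=np.asarray(uv,float).reshape(-1,1,2)
    return cv2.undistortPoints(uv,P['mtx'],np.array([P['k1'],0,0,0,0.]),None,None).reshape(-1,2)
def world(cam,uv,depth):
    P=cams.camera_params(cam); s=slopes(P,uv)
    return (np.c_[s,np.ones(len(s))]*np.asarray(depth).reshape(-1,1))@R.from_rotvec(P['rotation']).as_matrix().T+P['origin']
def atz(cam,uv,z):
    P=cams.camera_params(cam); s=slopes(P,uv)
    d=np.c_[s,np.ones(len(s))]@R.from_rotvec(P['rotation']).as_matrix().T
    return P['origin']+d*((z-P['origin'][2])/d[:,2])[:,None]
def cloud(cam,depth,mask):
    v,u=np.nonzero(mask&(depth>0)); return world(cam,np.c_[u,v],depth[v,u])
def ortho(cam,pic,z,x0,x1,y0,y1,mm):
    "world map at height z: rows down = -x, cols right = -y"
    P=cams.camera_params(cam)
    X,Y=np.meshgrid(np.arange(x1,x0,-mm),np.arange(y1,y0,-mm),indexing='ij')
    W=np.stack([X,Y,np.full_like(X,z)],-1).reshape(-1,3).astype(float)
    Rm=R.from_rotvec(P['rotation']).as_matrix()
    p,_=cv2.projectPoints(W,cv2.Rodrigues(Rm.T)[0],-Rm.T@P['origin'],P['mtx'],np.array([P['k1'],0,0,0,0.]))
    m=p.reshape(*X.shape,2).astype(np.float32)
    return cv2.remap(pic,m[...,0],m[...,1],cv2.INTER_LINEAR)
E
cat > m1.py <<'E'
from h import *
names="pine_block sanding_block tape_measure hole_saw block_holder sander_holder tape_holder saw_holder nail_tin masking_tape".split()
D={n:np.load(f"pics/{n}0.npy") for n in("scene","top")}
for n in names:
  for c in("top","scene"):
    for o in cams.outline_of(c,n)[:3]:
      if o['confidence']<.3: continue
      W=cloud(c,D[c],o['pixels'])
      if len(W)<10: print(n,c,o['bbox'],len(W));continue
      zt=np.percentile(W[:,2],[5,50,97]); T=W[W[:,2]>zt[2]-6] 
      r=cv2.minAreaRect(T[:,:2].astype(np.float32)); ra=cv2.minAreaRect(W[:,:2].astype(np.float32))
      print(n,c,round(o['confidence'],2),np.array(o['bbox']).tolist(),'z',zt.round(),'top',np.round([*r[0],*r[1],r[2]]),'all',np.round([*ra[0],*ra[1],ra[2]]))
P=cv2.imread("pics/top0.png")
cv2.imwrite("pics/ortho0.png",ortho("top",P,13,380,660,-120,420,.7))
E
python3 m1.py
```

```text
pine_block top 0.91 [162.8, 256.9, 59.4, 55.4] z [27. 38. 42.] top [411. 361.  62. 132.  46.] all [407. 364.  63. 143.  46.]
pine_block top 0.56 [274.2, 217.9, 57.0, 27.3] z [48. 51. 54.] top [549.  90. 130.  62.  86.] all [549.  90. 130.  62.  86.]
pine_block scene 0.77 [123.8, 173.9, 65.4, 37.9] z [ 6. 36. 40.] top [410. 358.  63. 131.  45.] all [422. 376. 109. 140.  45.]
pine_block scene 0.58 [253.5, 199.9, 61.0, 69.6] z [18. 50. 53.] top [549.  87. 133.  62.  86.] all [566. 103. 169.  95.  86.]
sanding_block top 0.66 [218.4, 208.6, 46.5, 23.1] z [39. 43. 46.] top [570. 236.  58.  97.   1.] all [570. 239.  58. 108.   1.]
sanding_block scene 0.92 [224.4, 167.8, 52.5, 44.7] z [21. 42. 45.] top [570. 231.  61. 103.   1.] all [575. 252. 153.  78.  78.]
sanding_block scene 0.62 [243.7, 212.6, 78.0, 60.7] z [ 3. 12. 15.] top [550.  72. 102. 139.  89.] all [553.  76. 106. 152.  83.]
sanding_block scene 0.59 [187.5, 139.3, 73.6, 46.7] z [ 2.  9. 15.] top [591. 374. 155.  99.   0.] all [589. 380. 124. 160.  83.]
tape_measure top 0.62 [172.6, 196.2, 24.3, 35.1] z [12. 62. 71.] top [587. 377
[... 1634 characters left out ...]
 15.] top [550.  84.  76. 139.  89.] all [550.  84.  76. 139.  89.]
nail_tin top 0.62 [347.4, 133.9, 33.3, 34.9] z [25. 65. 81.] top [740. -58.  72.  72.  89.] all [738. -65.  88.  74.  74.]
nail_tin scene 0.65 [391.0, 199.3, 42.4, 57.9] z [ 9. 65. 81.] top [740. -61.  75.  73.  14.] all [745. -67.  77.  90.  45.]
masking_tape top 0.87 [263.2, 128.7, 40.0, 42.5] z [-0. 23. 27.] top [747. 147.  99.  98.  53.] all [747. 147. 101. 101.  36.]
masking_tape scene 0.81 [313.5, 163.7, 49.3, 42.5] z [ 2. 21. 26.] top [747. 143. 101.  99.  88.] all [748. 155. 126. 101.  85.]
masking_tape scene 0.52 [387.6, 199.4, 46.8, 57.4] z [11. 65. 81.] top [740. -60.  77.  72.  36.] all [740. -61.  77.  74.  43.]
```

View pics/ortho0.png

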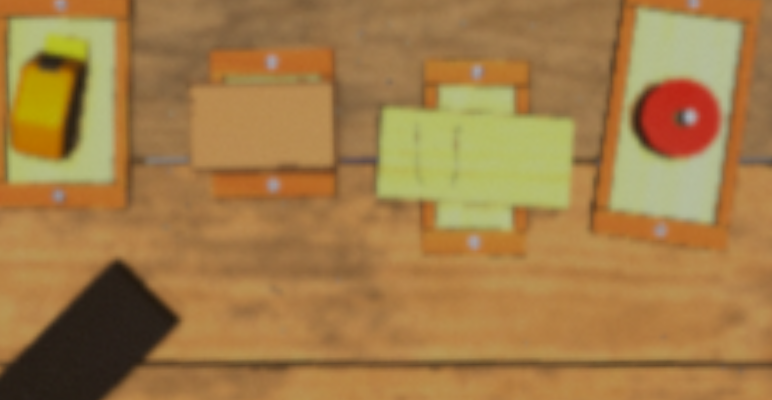

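The ortho map confirms the choice. It shows the sander holder at (590,378), the saw holder at (573,230), the tape holder at (550,87) and the block holder at (579,-53), the last turned by about 8°. The tape measure's tab points to the far side.

The order is pine to the bench, tape, sanding block, saw, then pine. I'll refine the holder poses from the scene camera's screw heads and plan the first reach.

```bash
cat > plan.py <<'E'
import sys; from h import *
def go(x,y,z,a=None):
    "turn wanted (deg about tool z) so the closing axis lies at world angle a, and shift in tool axes after the turn (cm)"
    s=arm.read_state(); M=R.from_rotvec(s['tool_rot']).as_matrix()
    cur=np.degrees(np.arctan2(M[1,1],M[0,1])); t=0
    if a is not None:
        t=-((a-cur+90)%180-90)   # tool z is down
    M2=M@R.from_euler('z',t,degrees=True).as_matrix()
    d=(np.array([x,y,z])-s['tcp_pos'])@M2/10
    print('t',round(s['time'],1),'tcp',np.round(s['tcp_pos'],1),'close axis',round(cur,1),'tilt',round(float(np.degrees(np.arccos(-M[2,2]))),2),'q6',round(s['q'][5],2),'open',round(s['opening'],3),'F',np.round(s['wrist_force'],1))
    print('turn',round(t,1),'shift cm',np.round(d,2))
if __name__=='__main__':
    v=[float(k) for k in sys.argv[1:]]; go(*v)
E
python3 - <<'E'
from h import *
P=cv2.imread("pics/scene0.png")
o=ortho("scene",P,13,380,680,-120,460,.75); cv2.imwrite("pics/ortho_s.png",o)
E
python3 plan.py 549 88.5 150 -4
```

```text
t 1.1 tcp [181.9 545.5 231.3] close axis 71.6 tilt 0.0 q6 -0.21 open 0.999 F [-0.1  0.4 -0.5]
turn 75.6 shift cm [-43.02  39.81   8.13]
```

View pics/ortho_s.png

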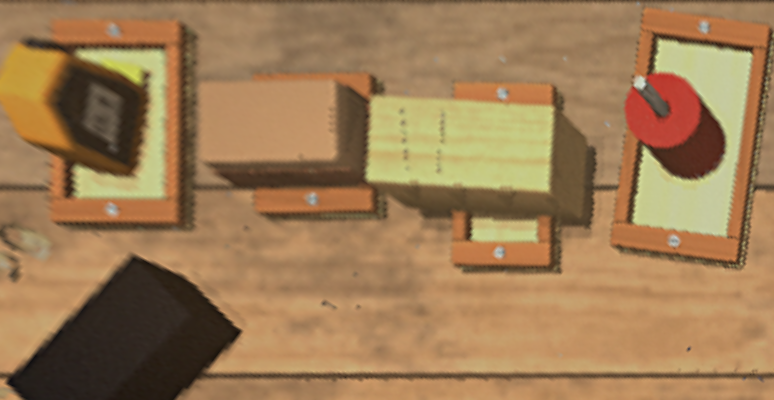

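Request:
drive_tool(targets="0 0 0 7.6;0 0 0 7.6;0 0 0 7.6;0 0 0 7.6;0 0 0 7.6;0 0 0 7.6;0 0 0 7.6;0 0 0 7.6;0 0 0 7.6;0 0 0 7.2", gripper=1)

```text
time: 2.1
tcp_pos: [181.9, 545.5, 231.3]
tool_rot: [-2.304, -2.136, -0.0]
wrist_force: [1.1, 0.1, -0.5]
opening: 0.996
gripper_force: 0.0
```

```bash
python3 plan.py 549 88.5 100 -4
```

```text
t 2.1 tcp [181.9 545.5 231.3] close axis -4.3 tilt 0.0 q6 1.11 open 0.996 F [ 1.1  0.1 -0.5]
turn -0.3 shift cm [-43.03  39.81  13.13]
```

Request:
drive_tool(targets="-2.39 2.21 0.5 0;-2.39 2.21 0.5 0;-2.39 2.21 0.5 0;-2.39 2.21 0.5 0;-2.39 2.21 0.5 0;-2.39 2.21 0.5 0;-2.39 2.21 0.5 0;-2.39 2.21 0.5 0;-2.39 2.21 0.5 0;-2.39 2.21 0.5 0;-2.39 2.21 0.5 0;-2.39 2.21 0.5 0;-2.39 2.21 0.5 0;-2.39 2.21 0.5 0;-2.39 2.21 0.5 0;-2.39 2.21 1 0;-2.39 2.21 1 0;-2.39 2.21 1 0;0 0 0 0")

```text
time: 4.0
tcp_pos: [549.6, 85.3, 125.1]
tool_rot: [2.302, 2.137, -0.002]
wrist_force: [-1.1, 0.2, 0.8]
opening: 1.001
gripper_force: 0.0
```

```bash
python3 plan.py 549 88.5 15 -4; python3 - <<'E'
from h import *
p,d=cams.grab_frame("scene"); cv2.imwrite("pics/s1.png",cv2.resize(p[120:300,190:400,::-1],None,fx=3,fy=3))
E
```

```text
t 4.0 tcp [549.6  85.3 125.1] close axis -4.3 tilt 0.07 q6 0.01 open 1.001 F [-1.1  0.2  0.8]
turn -0.3 shift cm [ 0.32 -0.08 11.01]
```

View pics/s1.png

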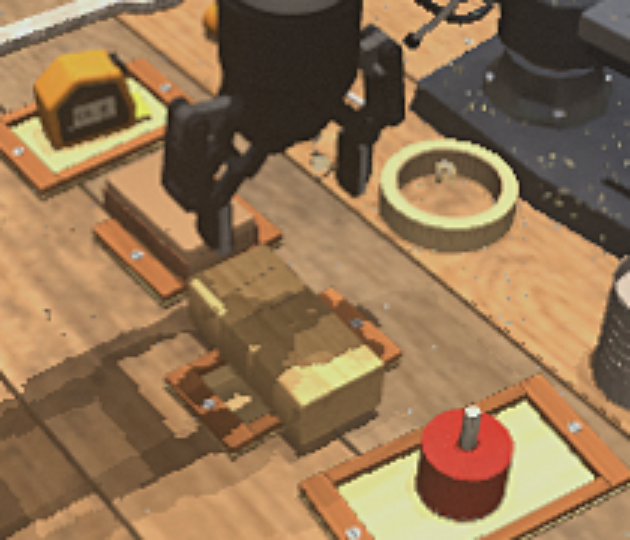

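The close crop shows the gripper square over the pale pine block (crop 285,340), with the saw at (465,460) and clear surroundings. I'll descend.

Request:
drive_tool(targets="0.3 -0.1 1.5 0;0 0 1.5 0;0 0 1.5 0;0 0 1.5 0;0 0 1.5 0;0 0 1.5 0;0 0 1 0;0 0 1 0;0 0 0 0;0 0 0 0")

```text
time: 5.05
tcp_pos: [547.9, 91.4, 16.4]
tool_rot: [2.298, 2.142, 0.0]
wrist_force: [-0.5, 0.2, -0.2]
opening: 1.005
gripper_force: 0.0
```

Request:
drive_tool(targets="0 0 0 0;0 0 0 0;0 0 0 0;0 0 0 0;0 0 0 0;0 0 0 0;0 0 0 0;0 0 0 0;0 0 0 0;0 0 0 0", gripper=-1)

```text
time: 6.05
tcp_pos: [549.0, 91.3, 17.7]
tool_rot: [2.297, 2.14, 0.003]
wrist_force: [1.1, -0.0, 6.2]
opening: 0.717
gripper_force: 66.2
```

```bash
python3 plan.py 410 50 100
```

```text
t 6.0 tcp [549.   91.3  17.7] close axis -4.0 tilt 0.17 q6 0.02 open 0.717 F [ 1.1 -0.   6.2]
turn 0 shift cm [ -5.1  -13.55  -8.27]
```

Request:
drive_tool(targets="0 0 -1 0;0 0 -1.5 0;0 0 -1.5 0;-0.5 -1.4 -0.5 0;-0.5 -1.4 0 0;-0.5 -1.4 0 0;-0.5 -1.4 0 0;-0.5 -1.4 0 0;-0.5 -1.4 0 0;-0.5 -1.4 0 0;-0.5 -1.4 0 0;-0.5 -1.4 0 0;-0.5 -1.3 0 0;0 0 1.0 0;0 0 1.5 0;0 0 1 0;0 0 0 0")

```text
time: 7.75
tcp_pos: [404.4, 51.6, 25.0]
tool_rot: [-2.297, -2.14, 0.003]
wrist_force: [-1.2, -0.2, -2.2]
opening: 0.714
gripper_force: 65.6
```

```bash
python3 plan.py 410 50 6
```

```text
t 7.8 tcp [404.4  51.6  25. ] close axis -4.0 tilt 0.17 q6 -0.1 open 0.714 F [-1.2 -0.2 -2.2]
turn 0 shift cm [-0.12  0.57  1.9 ]
```

Request:
drive_tool(targets="0 0 1 0;0 0 0.6 0;0 0 0.3 0;0 0 0 0;0 0 0 0")

```text
time: 8.25
tcp_pos: [405.6, 51.3, 7.4]
tool_rot: [2.298, 2.142, 0.0]
wrist_force: [0.7, -0.7, -2.0]
opening: 0.718
gripper_force: 65.6
```

Request:
drive_tool(targets="0 0 0 0;0 0 0 0;0 0 0 0;0 0 0 0;0 0 0 0;0 0 0 0;0 0 -1 0;0 0 -2 0;0 0 -3 0;0 0 -3 0;0 0 -3 0;0 0 0 0", gripper=1)

```text
time: 9.45
tcp_pos: [408.8, 50.8, 132.3]
tool_rot: [2.293, 2.137, 0.009]
wrist_force: [-0.1, 0.1, -0.3]
opening: 1.002
gripper_force: 0.0
```

```bash
cat > look.py <<'E'
from h import *
import sys
for n in sys.argv[1:]:
  for c in("top","scene"):
    p,d=cams.grab_frame(c)
    for o in cams.outline_of(c,n)[:4]:
      if o['confidence']<.3: continue
      W=cloud(c,d,o['pixels'])
      if len(W)<10: continue
      zt=np.percentile(W[:,2],[5,50,97]); T=W[W[:,2]>zt[2]-6]
      r=cv2.minAreaRect(T[:,:2].astype(np.float32))
      print(n,c,round(o['confidence'],2),'z',zt.round(1),'top',np.round([*r[0],*r[1],r[2]],1))
E
python3 look.py tape_measure pine_block
python3 - <<'E'
from h import *
# tape measure: slice the joint cloud by height for case faces
for c in("top","scene"):
    p,d=cams.grab_frame(c)
    os=[o for o in cams.outline_of(c,"tape_measure") if o['confidence']>.3]
    for o in os:
        W=cloud(c,d,o['pixels'])
        if abs(np.median(W[:,1])-376)>60: continue
        for lo,hi in((20,40),(40,60),(60,75)):
            S=W[(W[:,2]>lo)&(W[:,2]<hi)]
            if len(S)>8: r=cv2.minAreaRect(S[:,:2].astype(np.float32)); print(c,lo,len(S),np.round([*r[0],*r[1],r[2]],1))
    cv2.imwrite(f"pics/tm_{c}.png",p[:,:,::-1])
E
python3 plan.py 590 377 200 81
```

```text
tape_measure top 0.65 z [12.8 62.7 70.8] top [588.2 377.9  37.1  50.3  83.1]
pine_block top 0.79 z [28.2 38.  41.4] top [411.3 361.   62.2 130.   44.9]
pine_block top 0.62 z [27.6 37.6 41.1] top [406.9  49.7 129.1  60.2  86.5]
pine_block scene 0.96 z [10.4 37.1 39.5] top [404.6  45.5 131.1  62.3  86. ]
pine_block scene 0.88 z [ 4.1 36.5 39.9] top [407.4 243.5 357.4 133.9  88.8]
top 20 50 [590.1 365.1  73.3  29.7  16.7]
top 40 126 [584.5 377.6  37.5  68.1  78.9]
top 60 331 [586.8 377.6  36.7  57.7  78.7]
t 10.1 tcp [405.2  51.3 127. ] close axis -4.0 tilt 0.04 q6 -0.1 open 0.997 F [-0.4 -0.5  0.8]
turn -85.0 shift cm [-13.15  35.06  -7.31]
```

Request:
drive_tool(targets="0 0 -0.8 -8.4;0 0 -0.8 -8.4;0 0 -0.8 -8.4;0 0 -0.8 -8.4;0 0 -0.8 -8.4;0 0 -0.8 -8.4;0 0 -0.8 -8.4;0 0 -0.8 -8.4;0 0 -0.8 -8.4;0 0 0 -8.4;0 0 0 0")

```text
time: 11.15
tcp_pos: [405.5, 51.3, 199.4]
tool_rot: [0.274, 3.129, -0.0]
wrist_force: [-0.4, -0.8, 0.6]
opening: 0.996
gripper_force: 0.0
```

```bash
python3 plan.py 586 376 110 80
```

```text
t 11.2 tcp [405.5  51.3 199.4] close axis 80.0 tilt 0.02 q6 -1.57 open 0.996 F [-0.4 -0.8  0.6]
turn -0.0 shift cm [-12.13  35.11   8.95]
```

Request:
drive_tool(targets="-0.9 2.7 0 0;-0.9 2.7 0 0;-0.9 2.7 0 0;-0.9 2.7 0 0;-0.9 2.7 0 0;-0.9 2.7 0 0;-0.9 2.7 0 0;-0.9 2.7 0 0;-0.9 2.7 0.5 0;-0.9 2.7 1 0;-0.9 2.7 1.5 0;-0.9 2.7 2 0;-1.3 2.7 2 0;0 0 2 0;0 0 0 0;0 0 0 0")

```text
time: 12.75
tcp_pos: [585.3, 375.5, 108.8]
tool_rot: [-0.278, -3.128, 0.001]
wrist_force: [-0.4, -0.2, -0.0]
opening: 1.0
gripper_force: 0.0
```

```bash
python3 plan.py 586 376 18 80; python3 - <<'E'
from h import *
p,d=cams.grab_frame("scene"); q=cams.grab_frame("top")[0]
a=cv2.resize(p[80:240,130:290,::-1],(400,400)); b=cv2.resize(q[160:260,140:240,::-1],(400,400))
cv2.imwrite("pics/t1.png",np.hstack([a,b]))
E
```

```text
t 12.8 tcp [585.3 375.5 108.8] close axis 79.8 tilt 0.1 q6 -1.0 open 1.0 F [-0.4 -0.2 -0. ]
turn -0.2 shift cm [-0.08  0.07  9.08]
```

View pics/t1.png

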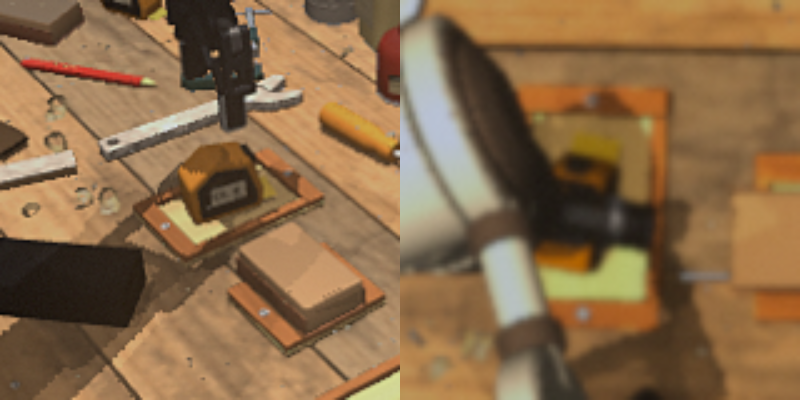

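The left view (scene) shows the gripper over the tape measure (crop 215,185). In the right view (top) the fingers straddle the case with the tab at (590,150). The alignment is good, so I'll descend and grip.

Request:
drive_tool(targets="0 0 1.5 0;0 0 1.5 0;0 0 1.5 0;0 0 1.5 0;0 0 1.5 0;0 0 1 0;0 0 0.6 0;0 0 0 0;0 0 0 0")

```text
time: 13.75
tcp_pos: [586.2, 376.0, 18.8]
tool_rot: [0.275, 3.129, 0.001]
wrist_force: [0.4, 0.4, 0.5]
opening: 0.998
gripper_force: 0.0
```

Request:
drive_tool(targets="0 0 0 0;0 0 0 0;0 0 0 0;0 0 0 0;0 0 0 0;0 0 0 0;0 0 0 0;0 0 0 0;0 0 0 0;0 0 0 0;0 0 0 0;0 0 0 0", gripper=-1)

```text
time: 14.95
tcp_pos: [586.4, 376.5, 19.3]
tool_rot: [0.275, 3.128, 0.002]
wrist_force: [0.4, 2.1, 5.2]
opening: 0.418
gripper_force: 62.3
```

```bash
python3 plan.py 550 86 120 89
```

```text
t 14.9 tcp [586.4 376.5  19.3] close axis 80.0 tilt 0.12 q6 -1.0 open 0.418 F [0.4 2.1 5.2]
turn -9.0 shift cm [  3.12 -29.1  -10.11]
```

Request:
drive_tool(targets="0 0 -0.5 0;0 0 -1 0;0 0 -1.5 0;0 0 -2 0;0 0 -2 0;0 0 -1.5 0;0 0 -0.5 -3;0 0 0 -3;0 0 0 -2.9;0 0 0 0")

```text
time: 15.95
tcp_pos: [585.7, 375.7, 108.8]
tool_rot: [0.031, 3.141, -0.0]
wrist_force: [0.6, 0.9, -2.5]
opening: 0.412
gripper_force: 61.7
```

```bash
python3 plan.py 544.7 87 110 88.9
```

```text
t 15.9 tcp [585.7 375.7 108.8] close axis 88.9 tilt 0.01 q6 -1.15 open 0.412 F [ 0.6  0.9 -2.5]
turn -0.0 shift cm [  3.54 -28.94  -0.12]
```

Request:
drive_tool(targets="0.2 -1.2 0 0;0.2 -2 0 0;0.3 -2.2 0 0;0.3 -2.2 0 0;0.3 -2.2 0 0;0.3 -2.2 0 0;0.3 -2.2 0 0;0.3 -2.2 0 0;0.3 -2.2 0 0;0.3 -2.2 0 0;0.2 -2.2 0 0;0.2 -2.2 0 0;0.2 -2 0 0;0.1 -1.74 0 0;0 0 1 0;0 0 1.5 0;0 0 1.5 0;0 0 1 0;0 0 0 0;0 0 0 0")

```text
time: 17.95
tcp_pos: [544.8, 87.6, 57.8]
tool_rot: [-0.03, -3.141, -0.0]
wrist_force: [0.1, 0.6, -2.2]
opening: 0.412
gripper_force: 61.5
```

```bash
python3 plan.py 544.7 87 19 88.9; python3 - <<'E'
from h import *
p,d=cams.grab_frame("scene"); q,dq=cams.grab_frame("top")
a=cv2.resize(p[170:290,220:360,::-1],(467,400)); b=cv2.resize(q[190:270,270:340,::-1],(350,400))
cv2.imwrite("pics/t2.png",np.hstack([a,b])[:,:800])
for c,dd in(("scene",d),("top",dq)):
    for o in cams.outline_of(c,"tape_measure")[:2]:
        W=cloud(c,dd,o['pixels']); r=cv2.minAreaRect(W[:,:2].astype(np.float32)); print(c,o['confidence'],np.percentile(W,[2,50,98],axis=0).round(1).tolist(),np.round([*r[0],*r[1],r[2]],1))
E
```

```text
t 17.9 tcp [544.8  87.6  57.8] close axis 88.9 tilt 0.05 q6 -1.61 open 0.412 F [ 0.1  0.6 -2.2]
turn -0.0 shift cm [ 0.   -0.06  3.88]
scene 0.96 [[507.6, 67.8, 47.5], [520.2, 76.0, 86.8], [575.4, 102.2, 108.8]] [543.7  78.5  49.7  84.   61. ]
top 0.64 [[551.2, -76.3, 6.6], [577.4, -54.5, 44.9], [600.5, -34.7, 73.2]] [576.1 -56.6  53.2  45.4   6.3]
```

View pics/t2.png

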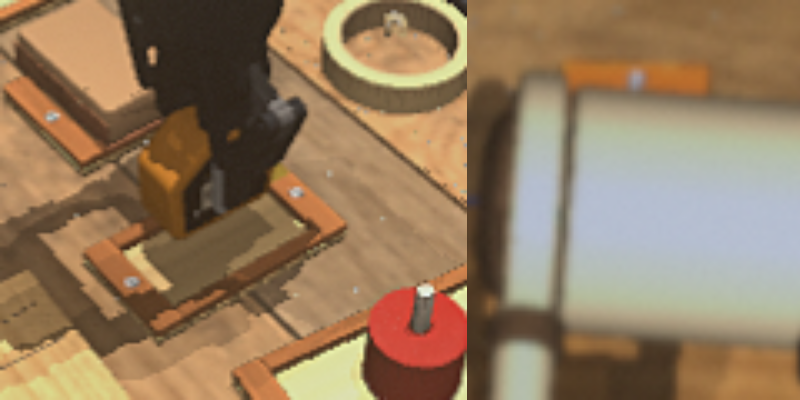

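The crop shows the tape measure (175,185) over its holder, near end at x≈508, which agrees with a centred placing. I'll lower and release.

Request:
drive_tool(targets="0 -0.06 1.2 0;0 0 1.2 0;0 0 0.8 0;0 0 0.4 0;0 0 0.2 0;0 0 0 0;0 0 0 0")

```text
time: 18.85
tcp_pos: [545.5, 86.6, 20.7]
tool_rot: [0.031, 3.141, -0.0]
wrist_force: [0.2, 1.0, -1.9]
opening: 0.412
gripper_force: 61.7
```

Request:
drive_tool(targets="0 0 0 0;0 0 0 0;0 0 0 0;0 0 0 0;0 0 0 0;0 0 0 0;0 0 0 0;0 0 -1 0;0 0 -1.5 0;0 0 -2 0;0 0 -3 0;0 0 -3 0;0 0 -3 0;0 0 0 0", gripper=1)

```text
time: 20.25
tcp_pos: [548.8, 86.4, 162.2]
tool_rot: [0.031, 3.13, -0.001]
wrist_force: [0.2, -0.1, 0.2]
opening: 1.005
gripper_force: 0.0
```

```bash
python3 look.py sanding_block;  python3 plan.py 570 233.5 150 0
```

```text
sanding_block top 0.9 z [39.  42.6 46.2] top [570.3 234.6  58.1  99.5   1.1]
sanding_block scene 0.86 z [14.5 41.9 44.9] top [569.7 231.1  60.  101.3   1.2]
t 20.4 tcp [544.3  86.6 154.7] close axis 88.9 tilt 0.08 q6 -1.61 open 0.997 F [-0.2  0.1 -0.2]
turn 88.9 shift cm [14.69  2.57  0.47]
```

Request:
drive_tool(targets="0 0 0 8;0 0 0 8;0 0 0 8;0 0 0 8;0 0 0 8;0 0 0 8;0 0 0 8;0 0 0 8;0 0 0 8;0 0 0 8;0 0 0 7.8;0 0 0 0")

```text
time: 21.65
tcp_pos: [544.0, 86.6, 153.9]
tool_rot: [-2.2, -2.24, 0.003]
wrist_force: [0.5, 0.4, 0.5]
opening: 0.995
gripper_force: 0.0
```

```bash
python3 plan.py 570 233 15 1.1
```

```text
t 21.6 tcp [544.   86.6 153.9] close axis 1.0 tilt 0.17 q6 -0.08 open 0.995 F [0.5 0.4 0.5]
turn -0.1 shift cm [14.58  2.92 13.88]
```

Request:
drive_tool(targets="1.46 0.29 0 0;1.46 0.29 0 0;1.46 0.29 0 0;1.46 0.29 0 0;1.46 0.29 0 0;1.46 0.29 0 0;1.46 0.29 0 0;1.46 0.29 1.5 0;1.46 0.29 2 0;1.46 0.29 2 0;0 0 2 0;0 0 2 0;0 0 1.5 0;0 0 1.5 0;0 0 1 0;0 0 0.4 0;0 0 0 0;0 0 0 0")

```text
time: 23.45
tcp_pos: [572.0, 233.2, 17.1]
tool_rot: [2.2, 2.241, 0.002]
wrist_force: [0.0, -0.5, 0.3]
opening: 1.0
gripper_force: 0.0
```

Request:
drive_tool(targets="0 0 0 0;0 0 0 0;0 0 0 0;0 0 0 0;0 0 0 0;0 0 0 0;0 0 0 0;0 0 0 0;0 0 0 0;0 0 0 0", gripper=-1)

```text
time: 24.45
tcp_pos: [572.3, 233.3, 17.5]
tool_rot: [2.2, 2.241, 0.003]
wrist_force: [0.8, 2.1, 5.5]
opening: 0.69
gripper_force: 66.3
```

```bash
python3 plan.py 590.6 377 120 89.4
```

```text
t 24.4 tcp [572.3 233.3  17.5] close axis 1.1 tilt 0.12 q6 0.17 open 0.69 F [0.8 2.1 5.5]
turn -88.3 shift cm [ -1.7   14.4  -10.24]
```

Request:
drive_tool(targets="0 0 -0.5 0;0 0 -1 0;0 0 -2 0;0 0 -2 0;0 0 -1.5 0;0 0 -1.5 -4;0 0 -1.5 -7;0 0 0 -7;0 0 0 -7;0 0 0 -7;0 0 0 -7;0 0 0 -7;0 0 0 -7;0 0 0 -7;0 0 0 -7;0 0 0 -7;0 0 0 -7;0 0 0 -7.3;0 0 0 0")

```text
time: 26.35
tcp_pos: [571.0, 233.1, 116.4]
tool_rot: [-0.017, -3.141, 0.0]
wrist_force: [-0.6, -0.1, -1.2]
opening: 0.693
gripper_force: 65.7
```

```bash
python3 plan.py 590.6 377.2 60 89.4
```

```text
t 26.4 tcp [571.  233.1 116.4] close axis 89.4 tilt 0.03 q6 -1.37 open 0.693 F [-0.6 -0.1 -1.2]
turn -0.0 shift cm [-1.81 14.44  5.63]
```

Request:
drive_tool(targets="-0.2 1.4 0 0;-0.2 1.6 0 0;-0.2 1.6 0 0;-0.2 1.6 0 0;-0.2 1.6 0 0;-0.2 1.6 0 0;-0.2 1.6 0 0;-0.2 1.6 0 0;-0.2 1.4 0 0;0 0.44 1 0;0 0 1.5 0;0 0 1.5 0;0 0 1.6 0;0 0 0 0;0 0 0 0")

```text
time: 27.85
tcp_pos: [590.5, 376.6, 59.3]
tool_rot: [-0.018, -3.14, 0.001]
wrist_force: [0.1, 0.2, -1.3]
opening: 0.689
gripper_force: 65.7
```

```bash
python3 plan.py 590.6 377.2 11 89.4; python3 look.py sanding_block
```

```text
t 27.9 tcp [590.5 376.6  59.3] close axis 89.3 tilt 0.1 q6 -1.16 open 0.689 F [ 0.1  0.2 -1.3]
turn -0.1 shift cm [-0.02  0.06  4.83]
sanding_block top 0.78 z [66.6 83.9 87.3] top [591.6 360.8  96.4  31.1   3.4]
sanding_block scene 0.66 z [59.9 83.  87.5] top [590.9 376.1  65.7  99.4  89.3]
```

Request:
drive_tool(targets="0 0.06 1.5 0;0 0 1.5 0;0 0 0.8 0;0 0 0.5 0;0 0 0.5 0;0 0 0 0;0 0 0 0")

```text
time: 28.75
tcp_pos: [591.2, 378.0, 12.6]
tool_rot: [0.017, 3.141, 0.0]
wrist_force: [-0.3, 0.6, -1.1]
opening: 0.689
gripper_force: 65.7
```

```bash
python3 plan.py 590.6 377.2 11 89.4
```

```text
t 28.8 tcp [591.2 378.   12.6] close axis 89.4 tilt 0.04 q6 -1.16 open 0.689 F [-0.3  0.6 -1.1]
turn -0.0 shift cm [ 0.06 -0.08  0.16]
```

Request:
drive_tool(targets="0 0 0.15 0;0 0 0 0;0 0 0 0")

```text
time: 29.05
tcp_pos: [591.1, 378.0, 11.1]
tool_rot: [0.018, 3.141, 0.0]
wrist_force: [1.1, 0.7, -0.2]
opening: 0.688
gripper_force: 65.7
```

Request:
drive_tool(targets="0 0 0 0;0 0 0 0;0 0 0 0;0 0 0 0;0 0 0 0;0 0 0 0;0 0 0 0;0 0 -1 0;0 0 -2 0;0 0 -3 0;0 0 -3 0;0 0 -4 0;0 0 -3 0;0 0 -2 0;0 0 0 0", gripper=1)

```text
time: 30.55
tcp_pos: [593.1, 378.9, 196.4]
tool_rot: [0.017, 3.133, 0.005]
wrist_force: [0.3, -0.4, 1.5]
opening: 0.997
gripper_force: 0.0
```

```bash
python3 look.py sanding_block tape_measure hole_saw;  python3 plan.py 576 -52 150 89
```

```text
sanding_block top 0.86 z [  8.   34.3 259.4] top [591.  323.2  35.2  33.7  89.2]
sanding_block scene 0.9 z [ 8.3 33.  37. ] top [591.1 374.5  61.1 101.   88.9]
tape_measure top 0.94 z [10.7 62.2 69.8] top [546.5  85.6  47.1  35.6   0.8]
tape_measure scene 0.91 z [12.4 51.9 70. ] top [546.7  80.8  50.4  35.6   3.8]
hole_saw top 0.61 z [24.6 44.5 71.5] top [575.8 -49.9   7.1   7.    0.8]
hole_saw scene 0.67 z [ 9.5 43.8 66.7] top [576.3 -54.4  10.1   8.5  64.2]
t 31.1 tcp [590.8 377.9 190.5] close axis 89.4 tilt 0.02 q6 -1.16 open 1.002 F [0.3 0.  0.2]
turn 0.4 shift cm [  0.73 -43.01   4.06]
```

Request:
drive_tool(targets="0.04 -2.1 0 0;0.04 -2.4 0 0;0.04 -2.4 0 0;0.04 -2.4 0 0;0.04 -2.4 0 0;0.04 -2.4 0 0;0.04 -2.4 0 0;0.04 -2.4 0 0;0.04 -2.4 0 0;0.04 -2.4 0 0;0.04 -2.4 0 0;0.04 -2.4 0 0;0.04 -2.4 0 0;0.04 -2.4 0 0;0.04 -2.4 0 0;0.04 -2.4 0.5 0;0.04 -2.4 1 0;0.04 -2.4 1.5 0;0 0 1 0;0 0 0 0")

```text
time: 33.15
tcp_pos: [577.7, -50.6, 149.0]
tool_rot: [-0.019, -3.138, -0.002]
wrist_force: [-0.4, 1.5, 0.8]
opening: 1.005
gripper_force: 0.0
```

```bash
python3 plan.py 576 -52 12 89.4
```

```text
t 33.1 tcp [577.7 -50.6 149. ] close axis 89.3 tilt 0.21 q6 -1.85 open 1.005 F [-0.4  1.5  0.8]
turn -0.1 shift cm [ 0.12 -0.16 13.7 ]
```

Request:
drive_tool(targets="0.1 0 0 0;0 0 2 0;0 0 2 0;0 0 2 0;0 0 2 0;0 0 2 0;0 0 1.5 0;0 0 1.2 0;0 0 0.8 0;0 0 0 0;0 0 0 0")

```text
time: 34.25
tcp_pos: [578.5, -51.1, 16.4]
tool_rot: [0.017, 3.141, -0.0]
wrist_force: [0.7, 0.2, 0.2]
opening: 1.004
gripper_force: 0.0
```

```bash
python3 plan.py 576 -52 12 89.4
```

```text
t 34.2 tcp [578.5 -51.1  16.4] close axis 89.4 tilt 0.06 q6 -1.86 open 1.004 F [0.7 0.2 0.2]
turn -0.0 shift cm [ 0.25 -0.09  0.44]
```

Request:
drive_tool(targets="0.25 -0.1 0.4 0;0 0 0 0;0 0 0 0")

```text
time: 34.55
tcp_pos: [575.4, -52.1, 12.0]
tool_rot: [0.018, 3.141, -0.0]
wrist_force: [0.6, 0.1, 0.2]
opening: 1.003
gripper_force: 0.0
```

Request:
drive_tool(targets="0 0 0 0;0 0 0 0;0 0 0 0;0 0 0 0;0 0 0 0;0 0 0 0;0 0 0 0;0 0 0 0;0 0 0 0;0 0 0 0;0 0 0 0", gripper=-1)

```text
time: 35.65
tcp_pos: [576.0, -52.2, 12.4]
tool_rot: [0.017, 3.14, -0.001]
wrist_force: [-0.4, -0.9, 4.2]
opening: 0.613
gripper_force: 63.6
```

```bash
python3 plan.py 573.7 228.2 150 89.4
```

```text
t 35.6 tcp [576.  -52.2  12.4] close axis 89.4 tilt 0.07 q6 -1.86 open 0.613 F [-0.4 -0.9  4.2]
turn -0.0 shift cm [  0.5   28.03 -13.77]
```

Request:
drive_tool(targets="0 0 -0.5 0;0 0 -1 0;0 0 -2 0;0 0 -2.5 0;0 0 -2.5 0;0 0 -2.5 0;0 0 -2 0;0 0 -0.8 0;0 1 0 0;0 2 0 0;0 2.5 0 0;0 2.5 0 0;0 2.5 0 0;0 2.5 0 0;0 2.5 0 0;0 2 0 0;0 0 0 0")

```text
time: 37.35
tcp_pos: [575.6, 126.0, 147.7]
tool_rot: [-0.012, -3.138, -0.002]
wrist_force: [0.2, -0.2, -1.9]
opening: 0.616
gripper_force: 63.4
```

```bash
python3 plan.py 573.7 228.2 100 89.4; python3 - <<'E'
from h import *
a=[]
for c in("top","scene"):
    p=cams.grab_frame(c)[0][:,:,::-1]
    a.append(ortho(c,p,13,500,650,150,300,.4))
cv2.imwrite("pics/sawh.png",np.hstack(a))
E
```

```text
t 37.4 tcp [575.6 126.  147.7] close axis 89.6 tilt 0.22 q6 -1.55 open 0.616 F [ 0.2 -0.2 -1.9]
turn 0.2 shift cm [ 0.28 10.21  4.78]
```

View pics/sawh.png

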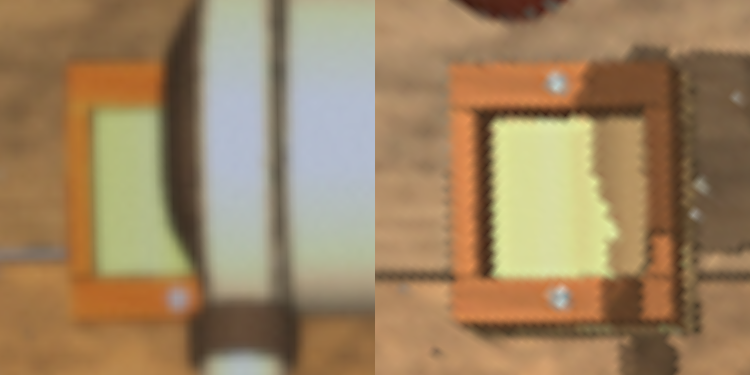

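The views show the empty saw holder. Its screws at (556,83) and (559,297) in the right half give its centre as (574,228), matching the earlier figure.

Request:
drive_tool(targets="0.05 1.5 0 0;0.05 2.5 0 0;0.05 2.5 0 0;0.1 2.5 0.3 0;0 1.2 0.5 0;0 0 1.5 0;0 0 2 0;0 0 2 0;0 0 2 0;0 0 1.5 0;0 0 0 0;0 0 0 0")

```text
time: 38.65
tcp_pos: [576.0, 224.5, 51.6]
tool_rot: [-0.018, -3.141, 0.0]
wrist_force: [0.2, 0.0, -1.9]
opening: 0.617
gripper_force: 63.5
```

```bash
python3 plan.py 573.8 228 13.3 89.4
```

```text
t 38.6 tcp [576.  224.5  51.6] close axis 89.3 tilt 0.03 q6 -1.38 open 0.617 F [ 0.2  0.  -1.9]
turn -0.1 shift cm [0.23 0.35 3.83]
```

Request:
drive_tool(targets="0.2 0.35 0 0;0 0 1.2 0;0 0 1 0;0 0 0.5 0;0 0 0 0;0 0 0 0")

```text
time: 39.25
tcp_pos: [574.0, 228.5, 24.6]
tool_rot: [-0.017, -3.141, 0.0]
wrist_force: [0.6, 0.1, -1.0]
opening: 0.619
gripper_force: 63.5
```

```bash
python3 plan.py 573.8 228 13.3 89.4; python3 look.py hole_saw
```

```text
t 39.2 tcp [574.  228.5  24.6] close axis 89.4 tilt 0.02 q6 -1.38 open 0.619 F [ 0.6  0.1 -1. ]
turn -0.0 shift cm [ 0.02 -0.05  1.13]
hole_saw scene 0.64 z [22.7 54.5 62.5] top [569.  228.9  47.4  46.3  30.9]
```

Request:
drive_tool(targets="0 0 0.5 0;0 0 0.4 0;0 0 0.2 0;0 0 0 0;0 0 0 0")

```text
time: 39.95
tcp_pos: [574.0, 228.6, 13.7]
tool_rot: [-0.017, -3.141, 0.0]
wrist_force: [0.7, -0.4, -2.1]
opening: 0.614
gripper_force: 63.5
```

Request:
drive_tool(targets="0 0 0 0;0 0 0 0;0 0 0 0;0 0 0 0;0 0 0 0;0 0 0 0;0 0 0 0;0 0 -1 0;0 0 -2 0;0 0 -3 0;0 0 -3 0;0 0 -4 0;0 0 -3 0;0 0 -2 0;0 0 0 0;0 0 0 0", gripper=1)

```text
time: 41.55
tcp_pos: [573.9, 228.5, 193.8]
tool_rot: [0.017, 3.141, 0.0]
wrist_force: [-0.1, -0.3, -0.5]
opening: 1.0
gripper_force: 0.0
```

```bash
python3 look.py hole_saw pine_block;  python3 plan.py 406 48 150 -4
```

```text
hole_saw scene 0.97 z [ 5.7 41.4 65. ] top [573.2 225.5   5.8   8.6  54. ]
hole_saw scene 0.51 z [ 2.2 11.5 14.9] top [549.7  84.7  78.3 138.7  89.2]
pine_block top 0.96 z [33.9 37.8 41.2] top [406.5  49.6 131.1  61.5  86.6]
pine_block top 0.81 z [33.8 38.  41.1] top [411.8 360.   60.6 128.5  44.8]
pine_block scene 0.81 z [ 7.6 37.1 39.5] top [405.4  45.8 132.2  63.1  86.7]
pine_block scene 0.78 z [ 3.5 36.2 39.7] top [409.6 358.2  63.9 131.6  45.2]
pine_block scene 0.48 z [13.5 52.3 69.6] top [5.455e+02 8.180e+01 5.020e+01 3.640e+01 3.000e-01]
pine_block scene 0.44 z [ 2.3 11.5 15. ] top [5.733e+02 2.262e+02 1.065e+02 9.010e+01 4.000e-01]
t 42.0 tcp [573.7 228.5 193. ] close axis 89.4 tilt 0.07 q6 -1.38 open 0.999 F [-0.5  0.1  0.3]
turn -86.6 shift cm [19.17 15.47  4.33]
```

Request:
drive_tool(targets="0 0 0 8;0 0 0 8;0 0 0 8;0 0 0 8;0 0 0 8;0 0 0 8;0 0 0 8;0 0 0 8;0 0 0 8;0 0 0 8;0 0 0 8;0 0 0 4.9;0 0 0 0")

```text
time: 43.25
tcp_pos: [574.0, 228.5, 193.6]
tool_rot: [-2.289, -2.152, 0.0]
wrist_force: [-0.5, 0.7, -0.5]
opening: 1.001
gripper_force: 0.0
```

```bash
python3 plan.py 406 47.7 60 -3.5
```

```text
t 43.2 tcp [574.  228.5 193.6] close axis -3.5 tilt 0.02 q6 0.25 open 1.001 F [-0.5  0.7 -0.5]
turn -0.0 shift cm [-19.07 -15.66  13.36]
```

Request:
drive_tool(targets="-1.4 -1.1 0 0;-1.7 -1.4 0 0;-1.7 -1.4 0 0;-1.7 -1.4 0 0;-1.7 -1.4 0 0;-1.7 -1.4 0 0;-1.7 -1.4 0 0;-1.7 -1.4 0 0;-1.7 -1.4 0 0;-1.7 -1.4 0 0;-1.7 -1.4 1 0;-0.7 -0.56 2 0;0 0 2 0;0 0 2 0;0 0 2 0;0 0 2 0;0 0 2 0;0 0 0 0;0 0 0 0")

```text
time: 45.15
tcp_pos: [406.0, 47.6, 64.1]
tool_rot: [-2.287, -2.153, 0.0]
wrist_force: [0.4, 0.5, -0.1]
opening: 1.004
gripper_force: 0.0
```

```bash
python3 plan.py 406 47.7 5 -3.5
```

```text
t 45.1 tcp [406.   47.6  64.1] close axis -3.5 tilt 0.02 q6 -0.12 open 1.004 F [ 0.4  0.5 -0.1]
turn 0.0 shift cm [0.01 0.01 5.91]
```

Request:
drive_tool(targets="0 0 1.5 0;0 0 1.5 0;0 0 1.2 0;0 0 1 0;0 0 0.6 0;0 0 0 0;0 0 0 0;0 0 0 0")

```text
time: 45.95
tcp_pos: [406.6, 47.5, 6.4]
tool_rot: [2.288, 2.151, 0.001]
wrist_force: [0.2, 0.3, 0.2]
opening: 1.003
gripper_force: 0.0
```

Request:
drive_tool(targets="0 0 0 0;0 0 0 0;0 0 0 0;0 0 0 0;0 0 0 0;0 0 0 0;0 0 0 0;0 0 0 0;0 0 0 0;0 0 0 0", gripper=-1)

```text
time: 46.95
tcp_pos: [406.6, 47.5, 6.4]
tool_rot: [2.288, 2.151, 0.001]
wrist_force: [-1.2, 0.7, 5.7]
opening: 0.714
gripper_force: 66.1
```

Request:
drive_tool(targets="0 0 -0.5 0;0 0 -1.5 0;0 0 -2.5 0;0 0 -2.5 0;0 0 -2.5 0;0 0 -1.5 -3;0 0 0 -7;0 0 0 -7;0 0 0 -7;0 0 0 -7;0 0 0 -7;0 0 0 -7;0 0 0 -7;0 0 0 -7;0 0 0 -7;0 0 0 -7;0 0 0 -7;0 0 0 -5.2;0 0 0 0")

```text
time: 48.85
tcp_pos: [405.4, 47.7, 115.5]
tool_rot: [-0.228, -3.132, -0.0]
wrist_force: [0.3, 0.3, -2.6]
opening: 0.714
gripper_force: 65.5
```

```bash
python3 plan.py 579.2 -55 70 81.7;  python3 - <<'E'
from h import *
a=[]
for c in("top","scene"):
    p=cams.grab_frame(c)[0][:,:,::-1]
    a.append(ortho(c,p,13,470,690,-150,40,.5))
cv2.imwrite("pics/blkh.png",np.hstack(a))
E
```

```text
t 48.9 tcp [405.4  47.7 115.5] close axis 81.7 tilt 0.06 q6 -1.61 open 0.714 F [ 0.3  0.3 -2.6]
turn -0.0 shift cm [-18.69  -7.65   4.53]
```

View pics/blkh.png

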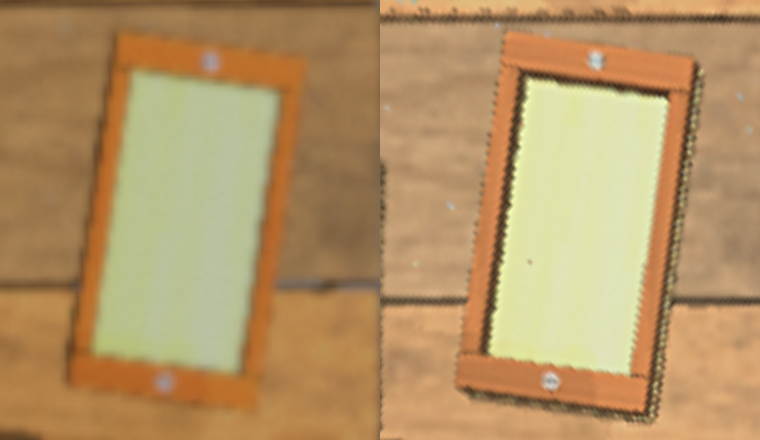

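The views show the empty block holder, screws at (210,61) and (164,381) in the left half. Its centre is (579.5,-55) and it is turned 8.2°.

Request:
drive_tool(targets="-1.1 -0.4 0 0;-1.6 -0.65 0 0;-1.6 -0.65 0 0;-1.6 -0.66 0 0;-1.6 -0.66 0 0;-1.6 -0.66 0 0;-1.6 -0.66 0 0;-1.6 -0.66 0 0;-1.6 -0.66 0 0;-1.6 -0.66 0 0;-1.6 -0.66 0 0;-1.6 -0.66 0 0;0 0 1 0;0 0 1.5 0;0 0 1.5 0;0 0 1.5 0;0 0 0.5 0;0 0 0 0;0 0 0 0")

```text
time: 50.85
tcp_pos: [580.2, -55.1, 56.1]
tool_rot: [0.228, 3.133, -0.0]
wrist_force: [0.5, 0.3, -1.9]
opening: 0.716
gripper_force: 65.5
```

```bash
python3 plan.py 579.5 -55 12.7 81.8; python3 look.py pine_block
```

```text
t 50.9 tcp [580.2 -55.1  56.1] close axis 81.7 tilt 0.04 q6 -1.73 open 0.716 F [ 0.5  0.3 -1.9]
turn -0.1 shift cm [0.07 0.   4.34]
pine_block top 0.68 z [33.6 38.  41.5] top [411.1 361.1  62.3 130.3  44.9]
pine_block scene 0.88 z [54.9 87.2 89.8] top [580.3 -55.6  64.6 132.9  82.4]
pine_block scene 0.57 z [ 3.2 36.1 39.8] top [410.1 359.   65.3 131.2  45.6]
```

Request:
drive_tool(targets="0.05 0 1.5 0;0 0 1.2 0;0 0 0.8 0;0 0 0.5 0;0 0 0.3 0;0 0 0 0;0 0 0 0")

```text
time: 51.75
tcp_pos: [579.7, -55.1, 13.1]
tool_rot: [0.228, 3.133, -0.0]
wrist_force: [-0.8, 0.1, -0.6]
opening: 0.716
gripper_force: 65.5
```

```bash
python3 plan.py 579.5 -55 12.7 81.8
```

```text
t 51.8 tcp [579.7 -55.1  13.1] close axis 81.7 tilt 0.04 q6 -1.73 open 0.716 F [-0.8  0.1 -0.6]
turn -0.1 shift cm [0.03 0.01 0.04]
```

Request:
drive_tool(targets="0 0 0 0;0 0 0 0;0 0 0 0;0 0 0 0;0 0 0 0;0 0 0 0;0 0 0 0;0 0 -1 0;0 0 -2 0;0 0 -3 0;0 0 -3 0;0 0 -4 0;0 0 -3 0;2 0 0 0;3 0 0 0;3 0 0 0;3 0 0 0;3 0 0 0;3 0 0 0;3 0 0 0", gripper=1)

```text
time: 53.75
tcp_pos: [380.4, -25.8, 173.3]
tool_rot: [0.228, 3.133, -0.0]
wrist_force: [-0.4, 0.4, 0.6]
opening: 1.0
gripper_force: 0.0
```

```bash
python3 look.py pine_block sanding_block tape_measure hole_saw nail_tin masking_tape; python3 - <<'E'
from h import *
p=cams.grab_frame("scene")[0]; q=cams.grab_frame("top")[0]
a=cv2.resize(p[110:350,160:420,::-1],(433,400)); b=cv2.resize(q[130:290,150:400,::-1],(360,400*360//360))[:230]
b=cv2.resize(q[120:290,140:400,::-1],(366,240)); b=np.vstack([b,np.zeros((160,366,3),np.uint8)])
cv2.imwrite("pics/fin.png",np.hstack([a,b])); print(arm.read_state()['time'])
E
```

```text
pine_block top 0.74 z [30.  42.4 45.7] top [579.3 -52.7  62.4 128.   82.2]
pine_block top 0.66 z [31.9 37.9 41.5] top [411.3 361.6  62.2 131.4  44.3]
pine_block top 0.6 z [18.2 65.2 80.7] top [739.7 -57.3  71.5  72.1  61. ]
pine_block scene 0.95 z [ 4.2 36.2 39.7] top [409.6 357.8  64.9 131.7  45.5]
pine_block scene 0.66 z [13.3 42.  44.6] top [578.9 -57.2  63.6 132.6  80.7]
sanding_block top 0.56 z [23.7 34.6 38.1] top [590.5 379.1  60.7  98.3  89.7]
tape_measure top 0.73 z [11.2 62.6 70.8] top [546.6  85.7  47.1  35.5   0.8]
tape_measure scene 0.89 z [13.6 56.1 69.8] top [545.9  80.1  36.   50.7  82.6]
nail_tin top 0.84 z [10.1 65.2 81.3] top [740.  -57.5  71.6  72.   46.4]
nail_tin scene 0.74 z [ 9.5 65.1 80.7] top [740.5 -61.1  75.6  72.8  29.7]
masking_tape top 0.77 z [ 2.  22.8 26.8] top [746.5 146.9  99.4  98.9  46.9]
masking_tape scene 0.6 z [ 2.7 20.6 26.1] top [746.5 143.6 100.4  98.8  73.4]
55.05
```

View pics/fin.png

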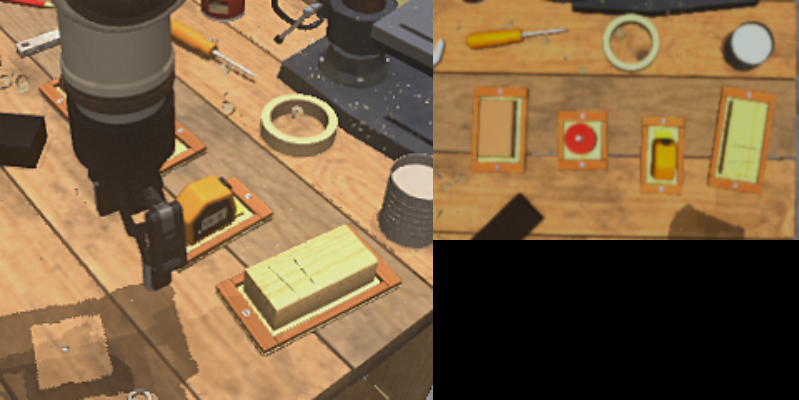

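The picture shows all four in their own recesses: sanding block (495,130), saw (580,138), tape (665,155) and pine (740,135). The tin and roll are unmoved, and the top heights match the recess floors.

```bash
python3 -c "
from station import arm
print(arm.job_done())"
```

```text
the job is handed in; nothing more can be done
None
```

The pine block, sanding block, tape measure and hole saw are each in their own holder, seated on the recess floor in my last camera check; the tin and tape roll did not move, and I handed the job in at about 55 s (no verdict came back).

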